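Load a pressed core in the hand compression tester

ROBOT

A 6-joint arm with a two-finger parallel gripper is mounted at the origin on the work surface. World frame = base frame: x ahead of the robot, y to its left, z up, the work surface at z = 0. Lengths are in mm, angles in rad, forces in N, time in s.
With the tool pointing down it reaches from about 300 to 775 mm from the base axis. Payload 14.6 kg.
Tool frame: the origin (TCP) lies on the centre line of the jaws, within the pads' length; the fingertips stand 8 mm ahead of it and the grasp point (between the pads) lies 11 mm behind it; z points along the fingers, y is the direction in which the jaws open and shut (so a half turn about z gives the same grasp; the last joint's range is limited). The gripper opens to 94 mm and grips with 3 to 60 N. Pads are 16 mm wide; open, the fingers measure 119 mm over their backs; the gripper's body (75 mm by 177 mm) begins 78 mm behind the grasp point.
Start: joints at [1.159, 0.3, 1.521, -0, 1.321, -0.067], TCP at [185.902, 517.619, 213.446] pointing down, gripper open.
Joint ranges: [-3.03, 3.03], [-0.79, 2.21], [0.23, 2.52], [-1.04, 4.18], [0, 3.07], [-2.55, 2.55]. Speed limits (rad/s): [2.22, 2.22, 2.57, 3.14, 3.14, 3.14].

INTERFACE

Orientations are given as [roll, pitch, yaw] about the fixed x, y, z axes, in that order (R = Rz(yaw) Ry(pitch) Rx(roll)).
In Python, from cell import read_state, cams, manip gives the robot as it stands.
- The arm moves only by the shell command python3 -m handwheel 'ROWS' [OPENING] [FORCE]. ROWS is JSON, a list of rows, each a list of 4 numbers: the shift along the tool's x, y, z in m, then the turn about the tool's z in degrees. In form: [[dx, dy, dz, turn], ...]. A call has 1 to 5 rows; each row is the pose to reach, as a shift and turn from the pose measured when the call began, along the tool's axes at that moment; what a row does not reach only later rows make up. A row lasts 1/8 s, in which the tool goes at most 62.5 mm and 10.7 degrees, less where a joint would pass 70% of its speed; a pose out of reach is approached as far as the arm can. A call with a gripper value outside its range is refused whole. OPENING is the closure, from 0 (fully open) to 1 (shut), set as the call begins (- or left out, the last holds). The fingers move at their own pace and stop on an object; FORCE is the grip in N (left out, the last holds). Time passes only in rows, so rows that repeat a pose let the fingers close. It gives the time, the measured TCP pose, the force and the opening at its end, in the units of the state.
- read_state(): the state, without advancing time (a new reading comes with each control period).
- cams.camera(name): name is "scene" or "top" or "wrist"; returns the picture (480x640x3 uint8, red, green, blue); there is no depth.
- cams.get_calibration(name): a dict with "vertical_fov" (degrees; the focal length in pixels is half the picture's height over the tangent of half this angle, whatever the lens; pixels are square), "cx", "cy" (the principal point, pixels), "R" (3x3) and "t" (3): a world point X has camera coordinates R X + t. Camera axes: x right, y down, z forward; pixel columns grow to the right and rows downward; lengths in mm; the calibration is good to about 2 mm. A picture is of the moment at which its call begins: read the wrist's pose just before it. get_calibration takes no time and is no camera call; for the wrist camera it gives the pose at the moment of the call.
- manip.sign_off(): hands the job in, once; it reports no verdict.
The state is a dict: "clock": time; "joints": joint angles; "qd": joint speeds; "effort": joint torques, N m; "eef_pos": TCP position; "eef_rot": TCP orientation; "wrist_force": force on the tool from outside, world axes, zero at the start; "moment": the same for the moment, N m; "finger_gap": finger opening in mm.
Only numpy, scipy, OpenCV 4.12 (cv2) and the standard library are available. Lean on these libraries where they do the work, as an engineer would, in place of code of your own. Each camera call takes 0.05 s, during which the arm holds its last target. There are 200 camera calls.

TASK

Stand the tall slim core from the sample tray upright on the small raised pedestal of the hand compression tester and let go of it; only then flip the safety catch fully over, clear of the lever, and then pull the lever towards the front of the tester as far as it goes, so that the ram presses the core. Finish while still holding the lever there, because it springs back when released; the core stays upright on the pedestal, and everything else on the bench is left where it is.

Things in the scene. Friction and masses are not known exactly. Their poses are not given: they have to be found in the camera images.
- core: the core to test: plain grey pressed cylinder, 36 mm diameter, 70 mm tall (the tallest of the three in the tray), about 0.11 to 0.22 kg, standing upright; origin at the centre of its underside, z up
- wide_core: another grey core, 54 mm diameter, 50 mm tall, stays in the tray; origin at the centre of its underside
- short_core: another grey core, 36 mm diameter, 30 mm tall, stays in the tray; origin at the centre of its underside
- tray: shallow fixed aluminium tray, 220 x 220 mm, walls 4 mm thick, 14 mm high, floor 4 mm; origin under its centre, x and y along its sides. Three places for the cores, about 110 mm apart: x -55, y -45; x +55, y -45; x 0, y +55 mm in its frame (within 4 mm); which core stands where varies
- tester: hand compression tester fixed to the bench, cream base plate 190 (x) x 270 (y) x 20 mm; origin on the bench straight below the pedestal's centre; x to its back (away from the robot), y to the left, z up; yaw varies. Along y stand: anvil, pedestal, ram nose, housing, lever. Nothing stands in front (-x) or behind (+x) the pedestal
- pedestal_top (a point): centre of the flat top of the pedestal, 50 mm above the bench: a steel post 28 mm in diameter, narrower than the core
- anvil_face (a point): centre of the flat face of the steel anvil plate, at y -26 mm, z 85 mm in the tester's frame, looking to +y; plate 60 mm wide in x, 18 mm thick, top at z 98 mm; a lower block behind it reaches y -80 mm
- housing_top (a point): centre of the top of the cream ram housing, z 120 mm; it spans x -60 to +50, y +77 to +120 mm in the tester's frame. Left of it, the lever's slot and a cheek, y +140 to +162 mm, top at z 100 mm
- nose: the ram's sprung round nose, 28 mm diameter; origin at the centre of its flat face, which looks to the pedestal (tester -y); at y +32, z 85 mm in the tester's frame while the lever is back. Pulling the lever drives it up to 34 mm towards -y: it slides the core against the anvil and squeezes it through a spring, about 14 N
- catch (a joint): angle of the safety catch, rad: 0 to 0.2 at the start (tongue across the front of the lever's stem, blocks it within 0.12 rad), 1.45 fully over; lever free above about 1.1. Hinge pin along the tester's x at y +95, z 128 mm. Growing angle lifts the tongue (50 mm long, to +y) and lays the upright tab over to -y. Friction, 1 to 2 N at the tab, keeps it where left
- catch_tab (a point): point in the catch's thumb tab, 30 mm from the hinge pin, mid-width: an upright steel plate 24 mm wide in the tester's x, 6 mm thick in y, 44 mm tall above the pin, at x -40 mm in the tester's frame (the tongue is at x +17 mm). Push it over from its +y side, which is free
- lever_angle (a joint): angle of the lever, rad: 0 at rest (leaning 0.4 rad to the back, +x), 0.8 at its stop at the front (leaning 0.4 rad to -x). It turns about a line along the tester's y through x 0, z 50 mm of its frame; stem 12 mm square at y +130 mm. A spring returns it; pulling and holding takes 1 to 8 N at the bar
- lever: the whole lever, steel stem and black grip bar; origin on its turning line at the stem, y +130, z 50 mm in the tester's frame
- grip_bar (a point): point in the lever's black round grip bar, 16 mm diameter, along the tester's y, standing out to the left of the stem's top; the point lies on its axis 45 mm left (+y) of the stem, 160 mm from the lever's turning line; free from 35 mm right to 42 mm left of the point. Turns with the lever. Can be pinched from above across x, or hooked from behind
- beaker: glass beaker, 68 mm diameter, 85 mm tall, loose; origin at the centre of its underside
- sample_jar: jar with a blue cap, 64 mm diameter, 85 mm tall, loose; origin at the centre of its underside
- spatula: spatula lying on the bench, 170 mm long; loose
- weigh_boat: white weighing bowl, 80 mm diameter, 22 mm tall, loose; origin at the centre of its underside
Mind the look-alikes: they are no part of the job. What is shaped like the core but blue is not meant.

How it is judged (in metres and radians):
On the way, in this order (a step that is already met when the one before it is completed fails the run):
1. the core stands upright on the pedestal, released and at rest, lever and catch untouched (horizontal distance between core and pedestal_top below 0.013 m and height (world z) of core between 0.045 and 0.057 m and angle between core's own z axis and vertical below 0.1 rad and contact force between each of the fingers, the arm and core below 0.1 N and linear speed of core below 0.02 m/s and value of joint catch below 0.5 rad and value of joint lever_angle below 0.12 rad), for 0.3 s.
2. the catch is flipped over with the lever still back and the core on the pedestal (horizontal distance between core and pedestal_top below 0.016 m and height (world z) of core between 0.045 and 0.057 m and angle between core's own z axis and vertical below 0.1 rad and value of joint catch above 1.05 rad and value of joint lever_angle below 0.15 rad), for 0.1 s.
3. the lever is pulled to its stop by the robot and the ram presses the core (horizontal distance between core and pedestal_top below 0.02 m and height (world z) of core between 0.045 and 0.057 m and angle between core's own z axis and vertical below 0.1 rad and value of joint lever_angle above 0.72 rad and value of joint catch above 1.05 rad and contact force between nose and core above 5 N and contact force between any of the fingers, the arm and lever above 0.8 N), for 0.3 s.
At the end, for the whole second after the job is handed in: Robot still holding the lever (over 0.8 N), lever above 0.72 rad (stop 0.8), catch above 1.05 rad, nose pressing the core with over 5 N; core at rest, untouched by the robot, upright within 0.1 rad on the pedestal, within 20 mm of its centre (all of step 3 and contact force between each of the fingers, the arm and core below 0.1 N and linear speed of core below 0.02 m/s); the arm keeps its last pose, push and grip.
It fails at once if one of the other cores is moved by more than 30 mm (distance of any of wide_core, short_core from where it was at the start of the episode above 0.03 m).
It fails at once if the beaker, jar, spatula or weighing bowl is moved by more than 30 mm (distance of any of beaker, sample_jar, spatula, weigh_boat from where it was at the start of the episode above 0.03 m).
It also fails if it takes over 69 s, if anything falls off the work surface, if the arm or the gripper's body presses on something with over 40 N, if the wrist force passes 120 N, or if a joint passes its speed limit or range.

## Working session

There is one attempt and no reset: what is moved stays moved. The work goes in short steps, Python scripts to look and compute and a shell command to move; the robot and the scene stay as the last step left them, time stands still between calls to the robot, and variables do not carry over. Pictures are saved under pics/ and viewed, about 8 in all and at most 12, crops included, and the job is handed in when it is done.

```bash
ls; mkdir -p pics; python3 - <<'E'
from cell import read_state, cams
import cv2
s=read_state(); print(s)
for n in ("scene","top"):
    im=cams.camera(n); c=cams.get_calibration(n); print(n,c)
    cv2.imwrite(f"pics/{n}0.png",cv2.cvtColor(im,cv2.COLOR_RGB2BGR))
E
```

```text
pics
{'clock': 0.0, 'joints': array([ 1.15939762e+00,  3.00473655e-01,  1.52159736e+00, -3.03930337e-05,
        1.32071763e+00, -6.65907131e-02]), 'qd': array([-4.12478801e-04,  5.72088542e-06, -7.35664787e-04,  1.86788476e-03,
        7.46228398e-04, -1.26126800e-03]), 'effort': array([-1.52943799e-04, -5.31795895e+01, -3.52743924e+01,  7.08987191e-02,
        2.42278964e-02, -4.57669034e-05]), 'eef_pos': array([185.80751604, 517.38116582, 212.87804662]), 'eef_rot': array([-3.14039736e+00, -5.02096047e-05,  2.79679217e+00]), 'wrist_force': array([-0.29423657,  0.04147507,  0.27343549]), 'moment': array([ 0.03125481, -0.01736027, -0.00612191]), 'finger_gap': 93.97165580514175}
scene {'vertical_fov': 42.997182856502114, 'cx': 325.4096038611282, 'cy': 234.02206807146888, 'R': array([[-0.14300516,  0.98969271,  0.00760687],
       [ 0.82485871,  0.12342798, -0.55170069],
       [-0.54695305, -0.07262145, -0.83400749]]), 't': array([  30.69351361, -372.48173677, 1811.28122166])}
top {'vertical_fov': 47.898956116988394, 'cx': 316.65683614959784, 'cy': 231.13585095042544, 'R': array([[-0.00207883, -0.99999694,  0.00134097],
       [-0.97935331,  0.00176484, -0.20214843],
       [ 0.20214544, -0.00173351, -0.97935398]]), 't': array([  38.26489562,  537.61039292, 1517.86798021])}
```

View pics/scene0.png

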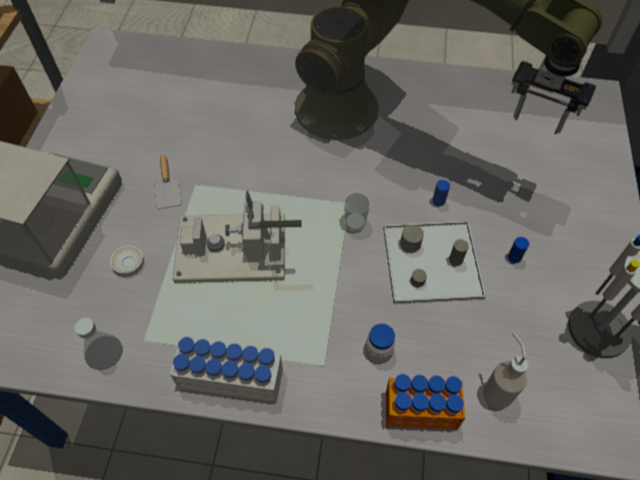

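View pics/top0.png

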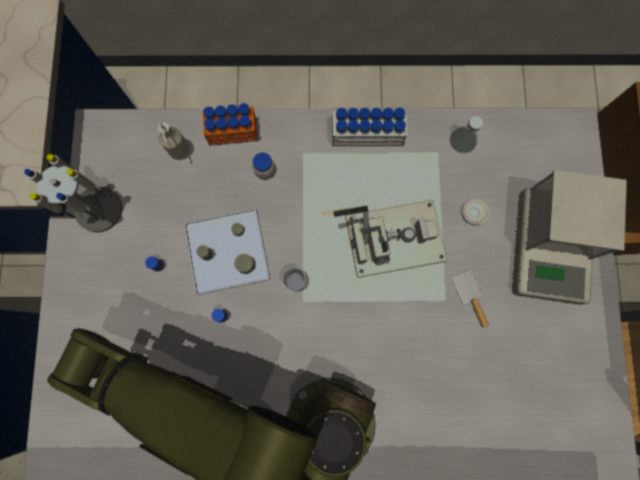

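Scene picture: tester with pedestal at about (215,242), tray with the tall core at about (459,252), wide core (412,238), short core (419,278). Top picture: tall core (204,252), pedestal (408,234), lever bar (350,211). I'll enlarge these areas to get exact pixels.

```bash
cat > h.py <<'E'
import numpy as np, cv2
from cell import read_state, cams
from scipy.spatial.transform import Rotation as Ro
def K(c): f=240/np.tan(np.radians(c["vertical_fov"]/2)); return f
def ray(c,p):
    f=K(c); d=np.array([(p[0]-c["cx"])/f,(p[1]-c["cy"])/f,1.]); R=np.array(c["R"])
    return -R.T@c["t"], R.T@d/np.linalg.norm(d)
def onz(c,p,z):
    o,d=ray(c,p); return o+d*(z-o[2])/d[2]
def tri(*cp):
    A=np.zeros((3,3));b=np.zeros(3)
    for c,p in cp:
        o,d=ray(c,p);M=np.eye(3)-np.outer(d,d);A+=M;b+=M@o
    X=np.linalg.solve(A,b)
    return X,[round(float(np.linalg.norm(np.cross(ray(c,p)[1],X-ray(c,p)[0]))),1) for c,p in cp]
def proj(c,X):
    q=np.array(c["R"])@np.asarray(X,float)+c["t"]; return np.array([c["cx"],c["cy"]])+K(c)*q[:2]/q[2]
def shift(target,yaw=None):
    "world target TCP (mm) -> tool-frame shift in mm"
    s=read_state(); R=Ro.from_euler('xyz',s["eef_rot"]).as_matrix()
    return R.T@(np.asarray(target)-s["eef_pos"]), R
def grab(n,name):
    c=cams.get_calibration(n); im=cv2.cvtColor(cams.camera(n),cv2.COLOR_RGB2BGR); cv2.imwrite(f"pics/{name}.png",im); return c,im
def crop(im,x0,y0,w,k,h):
    t=cv2.resize(im[y0:y0+h,x0:x0+w],None,fx=k,fy=k,interpolation=cv2.INTER_CUBIC)
    t=cv2.convertScaleAbs(t,alpha=1.3,beta=10)
    for x in range((x0//10+1)*10,x0+w,10):
        cv2.line(t,((x-x0)*k,0),((x-x0)*k,6 if x%50 else 14),(0,0,255),1)
        if x%20==0: cv2.putText(t,str(x),((x-x0)*k-10,18),0,.35,(0,0,255),1)
    for y in range((y0//10+1)*10,y0+h,10):
        cv2.line(t,(0,(y-y0)*k),(6,(y-y0)*k),(0,0,255),1)
        if y%20==0: cv2.putText(t,str(y),(8,(y-y0)*k+4),0,.35,(0,0,255),1)
    return t
E
python3 - <<'E'
from h import *
t=cv2.imread("pics/top0.png");s=cv2.imread("pics/scene0.png")
a=np.hstack([crop(t,182,205,100,4,90)[:300],crop(t,335,198,110,4,75)[:300,:400]]) if 0 else None
A=crop(t,180,215,100,4,75);B=crop(t,340,198,100,4,75);C=crop(s,385,225,100,4,75);D=crop(s,175,185,133,3,100)
D=cv2.resize(D,(400,300))
cv2.imwrite("pics/comp.png",np.vstack([np.hstack([A,B]),np.hstack([C,D])]))
E
```

```text
(no output)
```

View pics/comp.png

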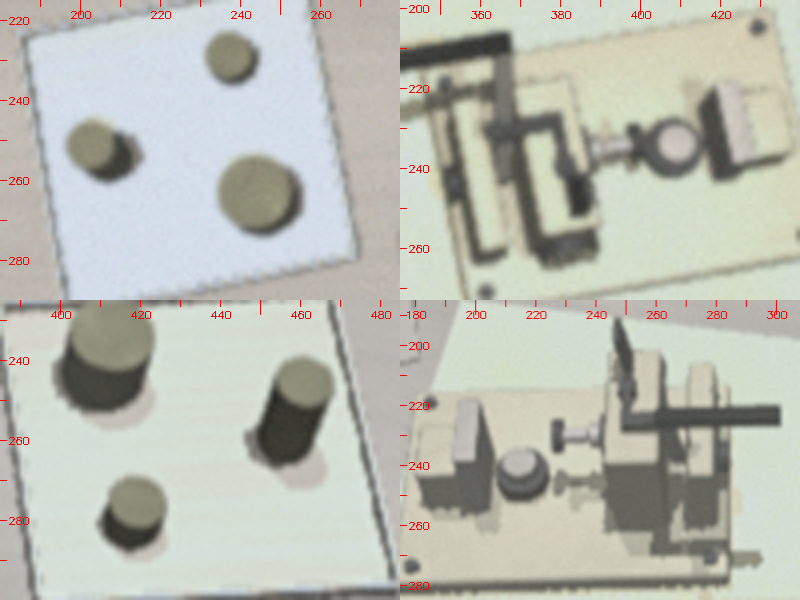

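The close-ups show core top centre at top (203.0,250.8) and scene (461.3,245.5), pedestal top at top (409.2,234.2) and scene (215.7,238.7). Bolts and bar give the yaw.

```bash
python3 - <<'E'
from h import *
np.set_printoptions(precision=1,suppress=True)
T=cams.get_calibration("top");S=cams.get_calibration("scene")
print("core top",tri((T,(203,250.8)),(S,(461.3,245.5))))
print("wide",tri((T,(243.7,262)),(S,(412.5,234.5))))
print("short",tri((T,(237.7,228.8)),(S,(419.5,275.5))))
P,e=tri((T,(409.2,234.2)),(S,(215.7,238.7)));print("ped",P,e)
br,e=tri((T,(429.25,204.75)),(S,(179,273.7)));print("bolt BR",br,e)
fl=onz(T,(361.5,271),22);bl=onz(S,(278,270.3),22);fr=onz(S,(185.3,219.7),22);br2=onz(T,(429.25,204.75),22);brs=onz(S,(179,273.7),22)
print(fl,bl,fr,br2,brs)
for a,b in((brs,bl),(br2,bl)):
  d=b-a;print("yaw y-dir",np.arctan2(-d[0],d[1]))
d=brs-fr;print("yaw x",np.arctan2(d[1],d[0]))
d=br2-fl;print("diag local",np.hypot(*d[:2]),np.arctan2(d[1],d[0]))
w=onz(S,(461.3,245.5),74)
def tp(yaw,p,P=P):
  c,s=np.cos(yaw),np.sin(yaw);return np.array([P[0]+c*p[0]-s*p[1],P[1]+s*p[0]+c*p[1],p[2]])
# expected bar stem end (rest): x=160*sin.4,z=50+160cos.4
bx,bz=160*np.sin(.4),50+160*np.cos(.4)
for yaw in (0.05,.1,.15):
  for q in ((bx,124,bz),(-40,95,172),(0,-26-0,98),(30,-26,98),(-30,-26,98)): print(yaw,q,proj(T,tp(yaw,q)),proj(S,tp(yaw,q)))
E
```

```text
core top (array([477.6, 364.9,  70.5]), [2.5, 2.5])
wide (array([448.3, 249.6,  48.7]), [1.5, 1.5])
short (array([550.5, 274.1,  28.4]), [3.0, 3.0])
ped [ 529.6 -230.8   44.7] [2.8, 2.8]
bolt BR [ 625.3 -300.5   18.7] [1.4, 1.4]
[425.  -93.9  22. ] [582.5 -63.3  22. ] [ 470.6 -325.5   22. ] [ 624.8 -301.2   22. ] [ 627.  -297.9   22. ]
yaw y-dir 0.18758901733209468
yaw y-dir 0.17589222631458343
yaw x 0.17450472047312982
diag local 287.9011144946919 -0.8039431878547619
0.05 (np.float64(62.306934769384085), 124, np.float64(197.36975904046162)) [369.5 202.7] [254.9 228.9]
0.05 (-40, 95, 172) [382.1 241.5] [250.4 197.6]
0.05 (0, -26, 98) [420.5 230.2] [200.6 225.5]
0.05 (30, -26, 98) [419.6 219.9] [198. 236.]
0.05 (-30, -26, 98) [421.5 240.6] [203.1 215.3]
0.1 (np.float64(62.306934769384085), 124, np.float64(197.36975904046162)) [368.6 205. ] [256.7 226.7]
0.1 (-40, 95, 172) [383.1 243.2] [249.8 195.9]
0.1 (0, -26, 98) [420.5 229.8] [200.5 226. ]
0.1 (30, -26, 98) [419.  219.5] [198.5 236.5]
0.1 (-30, -26, 98) [422.  240.1] [202.4 215.7]
0.15 (np.float64(62.306934769384085), 124, np.float64(197.36975904046162)) [367.8 207.4] [258.3 224.4]
0.15 (-40, 95, 172) [384.1 244.8] [249.2 194.3]
0.15 (0, -26, 98) [420.4 229.3] [200.4 226.4]
0.15 (30, -26, 98) [418.4 219.1] [199.1 236.9]
0.15 (-30, -26, 98) [422.4 239.6] [201.7 216.2]
```

```bash
python3 -m handwheel '[[-0.055,-0.008,0,10],[-0.11,-0.015,0,20],[-0.165,-0.022,0,30],[-0.22,-0.03,0,40],[-0.275,-0.037,0,50]]' 0
python3 - <<'E'
from h import *
np.set_printoptions(precision=3,suppress=True)
s=read_state();print(s["eef_pos"],s["eef_rot"],s["joints"])
c=cams.get_calibration("wrist");R=Ro.from_euler('xyz',s["eef_rot"]).as_matrix()
C=-np.array(c["R"]).T@c["t"];print("cam in tool",R.T@(C-s["eef_pos"]),"cam axes in tool\n",R.T@np.array(c["R"]).T, c["vertical_fov"])
print("d",shift((477.6,364.9,200))[0], "core top px",proj(c,(477.6,364.9,74)))
E
```

```text
clock: 0.72
eef_pos: [433.5, 388.5, 212.7]
eef_rot: [-3.14, 0.001, 1.918]
wrist_force: [-0.7, 0.5, 0.0]
finger_gap: 93.8
[433.495 388.517 212.746] [-3.14   0.001  1.918] [ 0.668  0.373  1.425 -0.     1.344  0.32 ]
cam in tool [  70.252    0.244 -171.003] cam axes in tool
 [[-0.001 -0.97  -0.243]
 [ 1.    -0.002 -0.   ]
 [-0.    -0.243  0.97 ]] 63.551784049286226
d [-37.219  33.436  12.738] core top px [357.928 274.221]
```

```bash
python3 - <<'E'
from h import *
import json
c,im=grab("wrist","w1")
pickle=__import__("pickle");pickle.dump(c,open("w1.pkl","wb"))
E
python3 -m handwheel '[[-0.02,0.015,0,5],[-0.037,0.033,0,10],[-0.037,0.033,0,10]]' 0
python3 - <<'E'
from h import *
import pickle
c,im=grab("wrist","w2");pickle.dump(c,open("w2.pkl","wb"))
print(read_state()["eef_pos"],read_state()["eef_rot"])
a=cv2.imread("pics/w1.png")
cv2.imwrite("pics/w12.png",np.hstack([cv2.resize(a,(400,300)),cv2.resize(im,(400,300))]))
E
```

```text
clock: 1.15
eef_pos: [482.2, 360.5, 211.8]
eef_rot: [-3.141, 0.003, 1.73]
wrist_force: [-0.5, -0.2, -0.3]
finger_gap: 93.9
[481.38802328 361.14938908 211.94116004] [-3.14061223e+00  2.43580721e-03  1.73186407e+00]
```

View pics/w12.png

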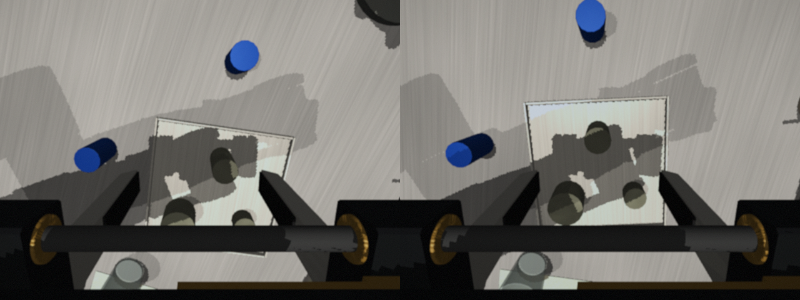

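The wrist pictures show the tall core between and beyond the fingertips, near (219,165) in the left half and (598,135) in the right half; I'll enlarge both.

```bash
python3 - <<'E'
from h import *
import pickle
out=[]
for n,(x0,y0) in (("w1",(310,225)),("w2",(275,180))):
    c=pickle.load(open(n+".pkl","rb"));im=cv2.imread(f"pics/{n}.png")
    for X in ((477.6,364.9,74),(477.6,364.9,4)): print(n,proj(c,X))
    im=cv2.convertScaleAbs(im,alpha=1.6)
    out.append(crop(im,x0,y0,80,5,80))
cv2.imwrite("pics/w12c.png",np.hstack(out))
E
```

```text
w1 [357.92839126 274.22131975]
w1 [351.16511257 251.56976901]
w2 [313.43509363 225.24664561]
w2 [314.34256123 210.48966864]
```

View pics/w12c.png

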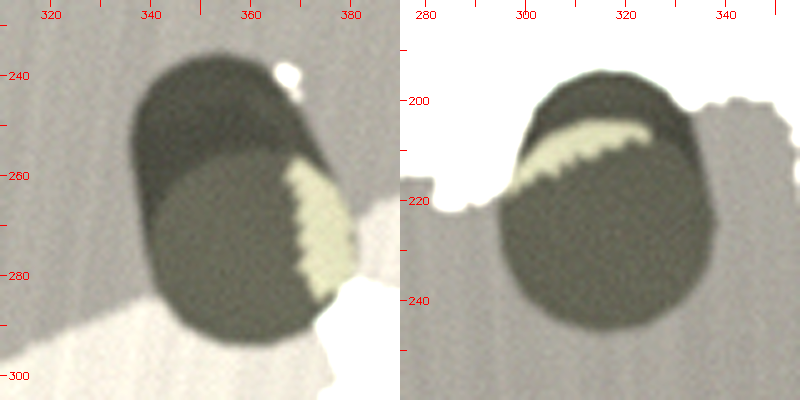

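```bash
python3 - <<'E'
from h import *
import pickle
np.set_printoptions(precision=1,suppress=True)
a,b=[pickle.load(open(n,"rb")) for n in("w1.pkl","w2.pkl")]
T=cams.get_calibration("top");S=cams.get_calibration("scene")
print(tri((a,(360.7,274.5)),(b,(316.5,225))),onz(a,(360.7,274.5),74),onz(b,(316.5,225),74),onz(T,(203,250.8),74),onz(S,(461.3,245.5),74))
X,e=tri((a,(360.7,274.5)),(b,(316.5,225)),(T,(203,250.8)),(S,(461.3,245.5)));print(X,e)
d,R=shift((478,363,43));print(d,R)
E
```

```text
(array([480. , 365.3,  73.4]), [0.0, 0.0]) [479.9 365.5  74. ] [480.  365.5  74. ] [477.1 361.6  74. ] [479.5 366.9  74. ]
[479.1 364.8  72.1] [1.1, 1.0, 3.3, 2.4]
[  2.8  -2.9 168.9] [[-0.2  1.  -0. ]
 [ 1.   0.2 -0. ]
 [-0.  -0.  -1. ]]
```

```bash
python3 -m handwheel '[[0.0045,-0.0007,0.05,-0.8],[0.0045,-0.0007,0.1,-0.8],[0.0045,-0.0007,0.145,-0.8],[0.0045,-0.0007,0.169,-0.8],[0.0045,-0.0007,0.169,-0.8]]' 0 && python3 -m handwheel '[[0,0,0,0],[0,0,0,0],[0,0,0,0],[0,0,0,0],[0,0,0,0]]' 0.7 20; python3 -m handwheel '[[0,0,0,0],[0,0,0,0],[0,0,0,0]]'
```

```text
clock: 1.82
eef_pos: [478.2, 365.1, 41.5]
eef_rot: [-3.137, 0.004, 1.748]
wrist_force: [-0.2, -0.4, 0.6]
finger_gap: 94.4
clock: 2.45
eef_pos: [478.3, 365.1, 41.6]
eef_rot: [-3.138, 0.004, 1.748]
wrist_force: [-0.2, -0.5, 0.4]
finger_gap: 47.6
clock: 2.82
eef_pos: [478.4, 365.1, 41.7]
eef_rot: [-3.138, 0.004, 1.748]
wrist_force: [1.3, 0.2, 1.4]
finger_gap: 35.6
```

```bash
python3 -m handwheel '[[0,0,-0.03,0],[0,0,-0.09,0],[0,0,-0.15,0],[0,0,-0.21,0],[0,0,-0.24,0]]' 0.7 30 && python3 -m handwheel '[[-0.04,-0.004,0,0],[-0.1,-0.009,0,0],[-0.16,-0.014,0,0],[-0.22,-0.02,0,0],[-0.28,-0.025,0,0]]' && python3 -m handwheel '[[-0.06,-0.005,0,0],[-0.12,-0.01,0,0],[-0.17,-0.016,0,0],[-0.2,-0.018,0,0],[-0.2,-0.018,0,0]]'
python3 - <<'E'
from h import *
import pickle
c,im=grab("wrist","w3");pickle.dump(c,open("w3.pkl","wb"))
cv2.imwrite("pics/w3v.png",cv2.convertScaleAbs(im,alpha=1.4))
for yaw in (.175,):
  for q in ((0,0,50),): print(proj(c,(529.6,-230.8,50)))
print(shift((529.6,-230.8,280))[0])
E
```

```text
clock: 3.45
eef_pos: [479.3, 366.3, 285.0]
eef_rot: [-3.141, 0.002, 1.748]
wrist_force: [0.2, 0.1, -2.8]
finger_gap: 35.8
clock: 4.08
eef_pos: [503.7, 84.4, 285.4]
eef_rot: [-3.141, 0.002, 1.748]
wrist_force: [0.5, -0.2, -0.8]
finger_gap: 35.6
clock: 4.7
eef_pos: [521.0, -117.1, 285.2]
eef_rot: [-3.139, 0.001, 1.746]
wrist_force: [0.1, 0.5, -1.7]
finger_gap: 35.3
[308.68885972 309.94282882]
[-114.60435295  -11.71288476    5.53600849]
```

View pics/w3v.png

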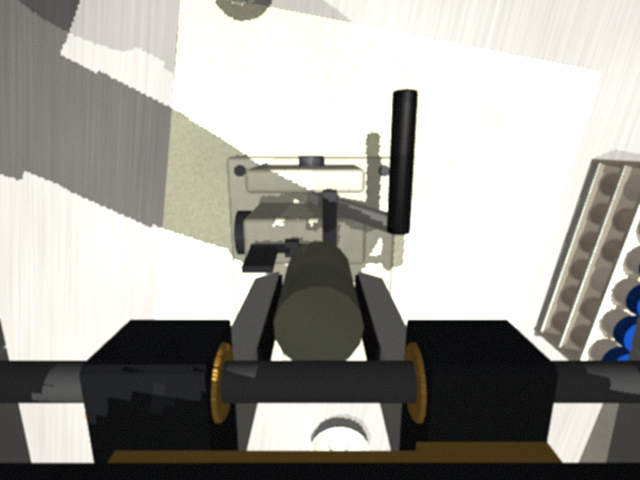

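The wrist picture shows the tester axis-aligned with the tool, with the bar running from (405,92) to (399,231). The held core hides the pedestal, so I go slightly past it and look from two places.

```bash
python3 -m handwheel '[[-0.05,-0.005,0,0],[-0.11,-0.01,0,0],[-0.15,-0.012,0,0],[-0.15,-0.012,0,0]]'
python3 - <<'E'
from h import *
import pickle
c,im=grab("wrist","w4");pickle.dump(c,open("w4.pkl","wb")); print(proj(c,(530.6,-230.8,50)))
E
python3 -m handwheel '[[-0.045,-0.02,0,0],[-0.055,-0.04,0,0],[-0.055,-0.04,0,0]]'
python3 - <<'E'
from h import *
import pickle
c,im=grab("wrist","w5");pickle.dump(c,open("w5.pkl","wb")); print(proj(c,(530.6,-230.8,50)))
a=cv2.convertScaleAbs(cv2.imread("pics/w4.png"),alpha=.8);im=cv2.convertScaleAbs(im,alpha=.8)
cv2.imwrite("pics/w45.png",np.hstack([crop(a,205,0,200,2,300),crop(im,255,0,200,2,300)]))
E
```

```text
clock: 5.25
eef_pos: [535.5, -266.6, 284.7]
eef_rot: [-3.139, 0.0, 1.745]
wrist_force: [-0.2, 0.9, -2.2]
finger_gap: 35.4
[320.01509205 176.8847761 ]
clock: 5.68
eef_pos: [505.3, -325.6, 285.5]
eef_rot: [-3.139, 0.0, 1.746]
wrist_force: [0.1, -0.3, -2.0]
finger_gap: 35.4
[359.7545167  123.73097951]
```

View pics/w45.png

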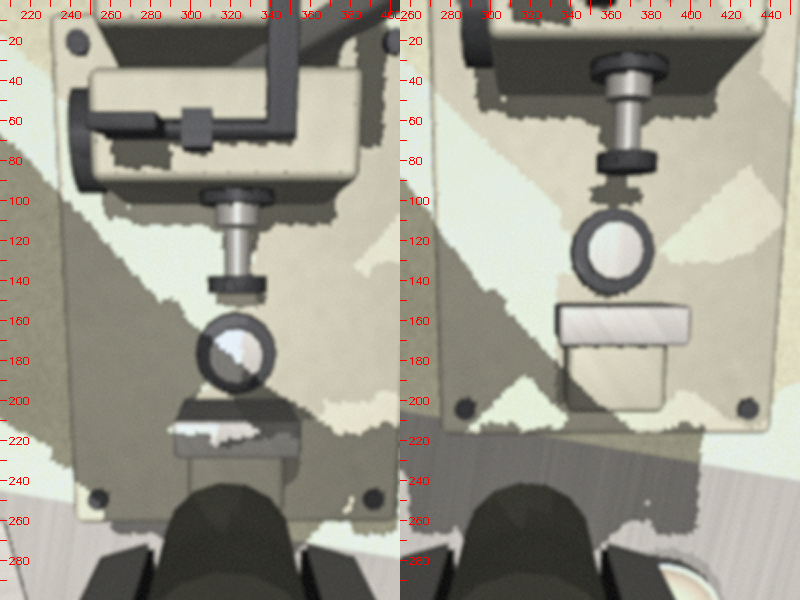

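The pictures show the pedestal disc at w4 (323.2,177.2) and w5 (363.0,125.2), and right-hand bolts at w4 (254,249)/(391.5,249) and w5 (287.5,204)/(429,204).

```bash
python3 - <<'E'
from h import *
import pickle
np.set_printoptions(precision=1,suppress=True)
a,b=[pickle.load(open(n,"rb")) for n in("w4.pkl","w5.pkl")]
print("ped",tri((a,(323.2,177.2)),(b,(363,125.2))),onz(a,(323.2,177.2),50),onz(b,(363,125.2),50))
f,e=tri((a,(254,249)),(b,(287.5,204)));g,e2=tri((a,(391.5,249)),(b,(429,204)));print(f,g,e,e2)
l=onz(a,(243.5,21),20)
d=g-f;print("yaw",np.arctan2(d[1],d[0]));d=l-f;print(np.arctan2(-d[0],d[1]))
P=onz(b,(363,125.2),50)/2+onz(a,(323.2,177.2),50)/2
s=read_state();d,R=shift((*P[:2],285));print(P,s["eef_pos"],s["eef_rot"],d)
E
```

```text
ped (array([ 534.3, -231.1,   44.6]), [0.3, 0.3]) [ 533.9 -230.5   50. ] [ 534.1 -231.6   50. ]
[ 469.8 -328.7   20.2] [ 627.5 -300.7   21.3] [0.1, 0.1] [0.2, 0.2]
yaw 0.17562025196051115
0.17781299133488307
[ 534.  -231.1   50. ] [ 505.9 -325.2  285.5] [-3.1  0.   1.7] [87.7 44.2  0.4]
```

Pedestal at (534.0, -231.1), yaw 0.176; the bolt midpoint confirms it (local x −0.2 mm). Position above it, then descend.

```bash
python3 -m handwheel '[[0.03,0.015,0,0],[0.07,0.035,0,0],[0.0877,0.0435,0,0],[0.0877,0.0435,0,0],[0.0877,0.0435,0,0]]' >/dev/null; python3 -m handwheel '[[0,0,0,0],[0,0,0,0]]' >/dev/null; python3 - <<'E'
from h import *
np.set_printoptions(precision=2,suppress=True)
s=read_state();print(s["eef_pos"],s["eef_rot"],s["qd"],s["finger_gap"],shift((533.3,-231.1,89))[0])
E
```

```text
[ 533.05 -232.21  285.34] [-3.14  0.    1.75] [ 0. -0.  0.  0.  0.  0.] 35.590743757914275 [  1.14   0.91 196.34]
```

```bash
python3 -m handwheel '[[0.001,0.0005,0.05,0],[0.001,0.0005,0.1,0],[0.001,0.0005,0.145,0],[0.001,0.0005,0.175,0],[0.001,0.0005,0.185,0]]'; python3 -m handwheel '[[0,0,0,0],[0,0,0,0]]'
python3 - <<'E'
from h import *
np.set_printoptions(precision=2,suppress=True)
s=read_state();print(s["eef_pos"],s["eef_rot"],s["finger_gap"],s["wrist_force"],shift((533.3,-231.1,89))[0])
E
```

```text
clock: 7.22
eef_pos: [532.2, -231.3, 98.7]
eef_rot: [-3.137, -0.001, 1.746]
wrist_force: [0.2, 0.5, -2.3]
finger_gap: 35.9
clock: 7.48
eef_pos: [532.8, -231.7, 100.1]
eef_rot: [-3.139, 0.0, 1.745]
wrist_force: [0.4, -0.2, -2.1]
finger_gap: 35.6
[ 532.78 -231.69  100.06] [-3.14  0.    1.75] 35.582040462894085 [ 0.41 -0.16 -2.06] [ 0.49  0.65 11.06]
```

```bash
python3 -m handwheel '[[0.0005,0.0006,0.005,0],[0.0005,0.0006,0.009,0],[0.0005,0.0006,0.0105,0],[0.0005,0.0006,0.0105,0]]'; python3 -m handwheel '[[0,0,0.001,0],[0,0,0.001,0],[0,0,0.001,0]]';python3 -m handwheel '[[0,0,0.001,0],[0,0,0.001,0],[0,0,0.001,0]]'
```

```text
clock: 7.98
eef_pos: [533.2, -231.1, 89.4]
eef_rot: [-3.138, -0.0, 1.745]
wrist_force: [-0.7, 0.5, -1.7]
finger_gap: 35.5
clock: 8.35
eef_pos: [533.2, -231.1, 88.5]
eef_rot: [-3.139, -0.0, 1.745]
wrist_force: [-0.9, -0.4, -2.0]
finger_gap: 35.7
clock: 8.72
eef_pos: [533.3, -231.1, 87.7]
eef_rot: [-3.139, 0.0, 1.745]
wrist_force: [-0.7, 0.5, 2.0]
finger_gap: 35.7
```

Contact exactly at the expected height; releasing.

```bash
python3 -m handwheel '[[0,0,0,0],[0,0,0,0],[0,0,0,0],[0,0,0,0],[0,0,0,0]]' 0.2 ; python3 -m handwheel '[[0,0,-0.03,0],[0,0,-0.08,0],[0,0,-0.13,0],[0,0,-0.19,0],[0,0,-0.22,0]]'; python3 -m handwheel '[[-0.04,0,0,0],[-0.08,0,0,0],[-0.08,0,0,0]]'
python3 - <<'E'
from h import *
import pickle
c,im=grab("wrist","w6");pickle.dump(c,open("w6.pkl","wb"))
P=(534.,-231.1)
print([proj(c,(*P,z)) for z in(50,120)])
c2,im2=grab("scene","s6")
cv2.imwrite("pics/c6.png",np.hstack([crop(im,180,0,200,2,250),crop(im2,170,180,100,4,100)[:500] if 0 else cv2.resize(crop(im2,170,170,133,3,110),(400,500)) ]))
E
```

```text
clock: 9.35
eef_pos: [533.3, -231.1, 87.7]
eef_rot: [-3.139, 0.0, 1.745]
wrist_force: [-0.1, 0.7, -0.4]
finger_gap: 74.9
clock: 9.98
eef_pos: [534.2, -231.1, 311.2]
eef_rot: [3.141, 0.003, 1.745]
wrist_force: [0.2, 0.4, -1.0]
finger_gap: 75.3
clock: 10.35
eef_pos: [547.8, -311.8, 310.5]
eef_rot: [-3.141, 0.002, 1.743]
wrist_force: [0.7, 0.5, 0.1]
finger_gap: 75.3
[array([318.33629083, 131.35981161]), array([318.32326239, 129.2435997 ])]
```

View pics/c6.png

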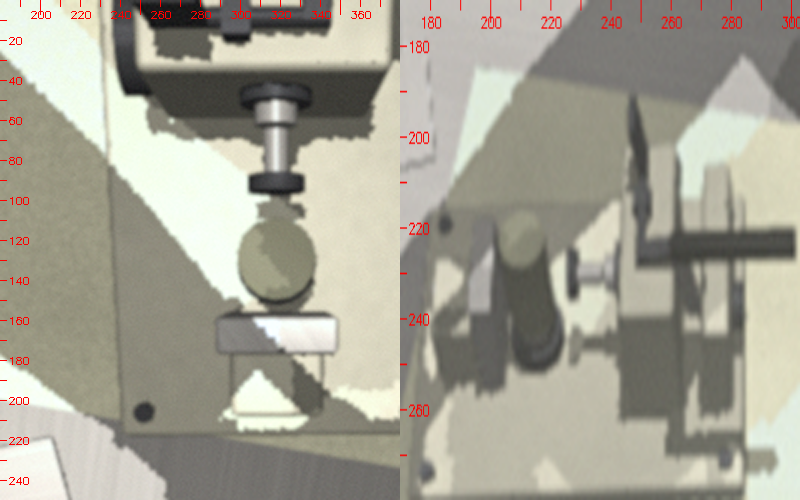

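Core stands upright on the pedestal: top centre seen at (318.5,130) against predicted (318.3,129.2). Next the catch.

```bash
cat >> h.py <<'E'
YAW=.176;P0=np.array([534.0,-231.1])
def W(x,y,z):
    c,s=np.cos(YAW),np.sin(YAW);return np.array([P0[0]+c*x-s*y,P0[1]+s*x+c*y,z])
def L(X):
    c,s=np.cos(YAW),np.sin(YAW);d=np.asarray(X)[:2]-P0;return np.array([c*d[0]+s*d[1],-s*d[0]+c*d[1],X[2]])
E
python3 - <<'E'
from h import *
import pickle
np.set_printoptions(precision=1,suppress=True)
a=pickle.load(open("w4.pkl","rb"))
print("tab top",L(onz(a,(267.5,61),170)))
T=cams.get_calibration("top")
print("bar stem end", L(onz(T,(367.5,208.5),197)))
print(shift(W(-40,116,310))[0],shift(W(-40,116,150))[0],L(read_state()["eef_pos"]))
E
```

```text
tab top [-39.1  89.3 170. ]
bar stem end [ 58.4 124.6 197. ]
[195.7 -40.3   0.7] [196.1 -40.4 160.7] [ -0.  -79.8 311.1]
```

```bash
python3 -m handwheel '[[0.05,-0.01,0,0],[0.11,-0.025,0,0],[0.165,-0.035,0,0],[0.196,-0.0405,0,0],[0.196,-0.0405,0,0]]' 1 20; python3 -m handwheel '[[0,0,0,0],[0,0,0,0],[0,0,0,0]]'; python3 - <<'E'
from h import *
np.set_printoptions(precision=1,suppress=True)
s=read_state();print(L(s["eef_pos"]),s["eef_rot"],s["finger_gap"],shift(W(-40,116,150))[0])
E
```

```text
clock: 11.08
eef_pos: [473.5, -121.4, 311.7]
eef_rot: [3.14, 0.003, 1.748]
wrist_force: [-0.8, -0.3, 0.4]
finger_gap: 28.6
clock: 11.45
eef_pos: [473.6, -121.9, 311.4]
eef_rot: [3.14, 0.003, 1.748]
wrist_force: [0.2, -0.0, -0.1]
finger_gap: 0.9
[-40.3 118.1 311.4] [3.1 0.  1.7] 0.8663098908787175 [ -1.7   0.1 161.4]
```

```bash
python3 -m handwheel '[[-0.001,0,0.05,0],[-0.001,0,0.1,0],[-0.001,0,0.14,0],[-0.001,0,0.161,0],[-0.001,0,0.161,0]]'; python3 -m handwheel '[[-0.006,0,0,0],[-0.012,0,0,0],[-0.018,0,0,0],[-0.024,0,0.001,0],[-0.03,0,0.002,0]]';  python3 -m handwheel '[[0,0,0,0]]'; python3 - <<'E'
from h import *
np.set_printoptions(precision=1,suppress=True)
s=read_state();print(L(s["eef_pos"]),s["eef_rot"],s["wrist_force"],s["joints"])
E
```

```text
clock: 12.08
eef_pos: [473.5, -123.4, 149.2]
eef_rot: [-3.14, 0.001, 1.747]
wrist_force: [0.6, 0.8, -0.0]
finger_gap: 0.3
clock: 12.7
eef_pos: [479.0, -153.2, 147.6]
eef_rot: [-3.141, 0.001, 1.747]
wrist_force: [-0.6, 2.5, 1.9]
finger_gap: 0.7
clock: 12.82
eef_pos: [479.1, -153.8, 147.9]
eef_rot: [-3.141, 0.002, 1.747]
wrist_force: [-0.1, 0.8, 0.4]
finger_gap: 0.4
[-40.5  85.7 147.9] [-3.1  0.   1.7] [-0.1  0.8  0.4] [-0.4  0.3  1.7 -0.   1.1 -0.6]
```

```bash
python3 -m handwheel '[[-0.006,0,0,0],[-0.012,0,0.001,0],[-0.016,0,0.002,0],[-0.018,0,0.004,0],[-0.018,0,0.006,0]]'; python3 -m handwheel '[[0,0,0.001,0],[0,0,0.001,0]]'; python3 -m handwheel '[[0,0,0.001,0],[0,0,0.001,0]]'; python3 - <<'E'
from h import *
np.set_printoptions(precision=1,suppress=True)
s=read_state();print(L(s["eef_pos"]),s["wrist_force"])
E
```

```text
clock: 13.45
eef_pos: [482.5, -172.0, 142.3]
eef_rot: [3.141, 0.003, 1.746]
wrist_force: [-4.6, 0.2, 14.9]
finger_gap: 0.3
clock: 13.7
eef_pos: [482.6, -172.2, 142.4]
eef_rot: [3.141, 0.004, 1.747]
wrist_force: [-5.5, 2.5, 13.7]
finger_gap: 0.6
clock: 13.95
eef_pos: [482.6, -172.3, 142.4]
eef_rot: [3.14, 0.004, 1.747]
wrist_force: [-5.4, 2.0, 14.0]
finger_gap: 1.0
[-40.3  66.9 142.4] [-5.4  2.  14. ]
```

Catch tab is pressed against its stop (14 N at tip height 134 mm, matching ~1.45 rad). Rise and move over the grip bar.

```bash
python3 -m handwheel '[[0,0,-0.03,0],[0,0,-0.08,0],[0,0,-0.13,0],[0,0,-0.13,0]]'; python3 - <<'E'
from h import *
np.set_printoptions(precision=1,suppress=True)
s=read_state();print(L(s["eef_pos"]),shift(W(62,175,270))[0])
E
```

```text
clock: 14.45
eef_pos: [483.3, -172.2, 275.7]
eef_rot: [3.135, 0.008, 1.747]
wrist_force: [-0.1, -0.2, -0.8]
finger_gap: 0.4
[-39.6  66.9 275.7] [108.2 101.5   5.5]
```

```bash
python3 -m handwheel '[[0.04,0.035,0,0],[0.08,0.075,0,0],[0.108,0.1015,0,0],[0.108,0.1015,0,0],[0.108,0.1015,0,0]]' 0.2; python3 -m handwheel '[[0,0,0,0],[0,0,0,0]]'; python3 - <<'E'
from h import *
np.set_printoptions(precision=1,suppress=True)
s=read_state();print(L(s["eef_pos"]),s["finger_gap"],shift(W(62,175,187))[0])
c,im=grab("scene","s7");cw,iw=grab("wrist","w7")
print(proj(cw,W(62.3,175,197.4)))
cv2.imwrite("pics/c7.png",np.hstack([cv2.resize(crop(im,170,150,160,3,140),(450,420)),cv2.resize(cv2.convertScaleAbs(iw,alpha=1.2),(350,262))[:,:] if 0 else cv2.copyMakeBorder(cv2.resize(iw,(350,262)),0,158,0,0,0)]))
E
```

```text
clock: 15.08
eef_pos: [564.0, -48.5, 274.5]
eef_rot: [3.137, 0.008, 1.747]
wrist_force: [0.1, -1.4, -0.0]
finger_gap: 46.9
clock: 15.32
eef_pos: [563.6, -49.2, 274.4]
eef_rot: [3.137, 0.008, 1.746]
wrist_force: [0.4, 0.9, 0.5]
finger_gap: 67.1
[ 61.  173.9 274.4] 67.1194739960135 [ 1.8  0.6 87.4]
[319.2 249.6]
```

View pics/c7.png

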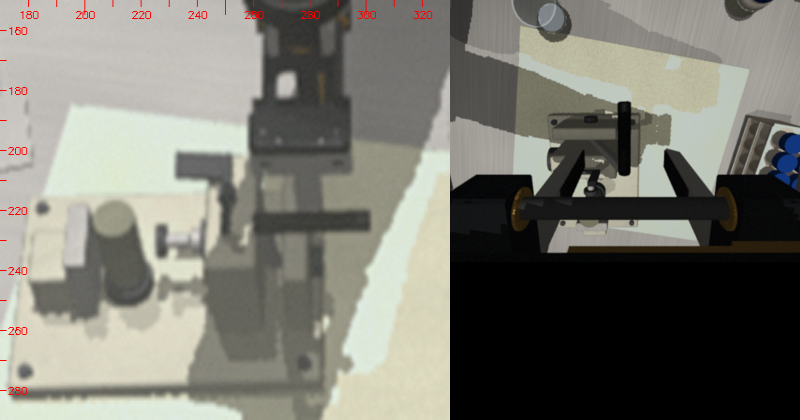

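The picture shows the tab laid flat towards the anvil side, the core upright, the lever at rest, and the bar centred between the fingers (column ~318, predicted 319). Descend and pinch.

```bash
python3 -m handwheel '[[0.001,0.0006,0.03,0],[0.001,0.0006,0.06,0],[0.001,0.0006,0.08,0],[0.001,0.0006,0.087,0],[0.001,0.0006,0.087,0]]'; python3 -m handwheel '[[0,0,0,0],[0,0,0,0],[0,0,0,0],[0,0,0,0],[0,0,0,0]]' 1 15; python3 -m handwheel '[[0,0,0,0],[0,0,0,0],[0,0,0,0]]'; python3 - <<'E'
from h import *
np.set_printoptions(precision=1,suppress=True)
s=read_state();p=L(s["eef_pos"]);print(p,s["finger_gap"])
for a in np.linspace(-.4,.41,10)*-1:
    print(round(a,2),shift(W(160*np.sin(a),175,50+160*np.cos(a)-11))[0])
E
```

```text
clock: 16.05
eef_pos: [564.8, -48.6, 187.8]
eef_rot: [3.136, 0.008, 1.746]
wrist_force: [0.1, 0.2, -0.1]
finger_gap: 75.1
clock: 16.68
eef_pos: [564.8, -48.6, 187.9]
eef_rot: [3.136, 0.008, 1.746]
wrist_force: [0.0, 0.2, -0.6]
finger_gap: 28.8
clock: 17.05
eef_pos: [564.6, -48.6, 187.8]
eef_rot: [3.137, 0.008, 1.746]
wrist_force: [-3.0, -1.1, 0.2]
finger_gap: 15.3
[ 62.1 174.3 187.8] 15.280357275899076
0.4 [0.7 0.2 1.4]
0.31 [  0.6 -13.2  -3.7]
0.22 [  0.6 -27.1  -7.5]
0.13 [  0.6 -41.3 -10.1]
0.04 [  0.5 -55.6 -11.4]
-0.05 [  0.5 -70.  -11.4]
-0.14 [  0.5 -84.3 -10.1]
-0.23 [  0.5 -98.5  -7.5]
-0.32 [   0.5 -112.4   -3.6]
-0.41 [   0.6 -125.8    1.4]
```

```bash
python3 -m handwheel '[[0,-0.007,-0.0025,0],[0,-0.014,-0.005,0],[0,-0.021,-0.0073,0],[0,-0.028,-0.009,0],[0,-0.035,-0.0105,0]]' 1 20; python3 - <<'E'
from h import *
np.set_printoptions(precision=1,suppress=True)
s=read_state();p=L(s["eef_pos"]);print(p,s["finger_gap"],np.arctan2(p[0],p[2]+9.6-50))
for a in (.2,.1,0,-.1,-.2,-.3,-.4):
    print(round(a,2),shift(W(160*np.sin(a),175,50+160*np.cos(a)-9.6))[0])
E
```

```text
clock: 17.68
eef_pos: [529.7, -54.7, 198.5]
eef_rot: [3.136, 0.008, 1.746]
wrist_force: [5.1, -0.5, 3.5]
finger_gap: 15.4
[ 26.7 174.4 198.5] 15.427244833347613 0.1670944983698761
0.2 [0.6 5.1 1.3]
0.1 [  0.6 -10.7  -1.2]
0 [  0.6 -26.7  -2. ]
-0.1 [  0.6 -42.6  -1.3]
-0.2 [  0.6 -58.5   1. ]
-0.3 [  0.6 -74.    4.9]
-0.4 [  0.6 -89.   10.3]
```

```bash
python3 -m handwheel '[[0,-0.007,-0.0007,0],[0,-0.014,-0.0014,0],[0,-0.021,-0.0018,0],[0,-0.028,-0.002,0],[0,-0.035,-0.0017,0]]'; python3 - <<'E'
from h import *
np.set_printoptions(precision=1,suppress=True)
s=read_state();p=L(s["eef_pos"]);print(p,s["finger_gap"],np.arctan2(p[0],p[2]+9.6-50))
for a in (-.1,-.15,-.2,-.25,-.3,-.35,-.4):
    print(round(a,2),shift(W(160*np.sin(a),175,50+160*np.cos(a)-9.6))[0])
E
```

```text
clock: 18.3
eef_pos: [494.8, -60.8, 200.0]
eef_rot: [3.136, 0.008, 1.746]
wrist_force: [4.1, 2.2, 5.2]
finger_gap: 15.5
[ -8.8 174.5 200. ] 15.533567910406472 -0.055259920695198916
-0.1 [ 0.5 -7.1  0.3]
-0.15 [  0.5 -15.1   1.3]
-0.2 [  0.5 -23.    2.6]
-0.25 [  0.5 -30.8   4.4]
-0.3 [  0.5 -38.5   6.5]
-0.35 [  0.5 -46.1   9. ]
-0.4 [  0.5 -53.5  11.9]
```

```bash
python3 -m handwheel '[[0,-0.006,0.0003,0],[0,-0.012,0.0009,0],[0,-0.018,0.0017,0],[0,-0.024,0.0028,0],[0,-0.03,0.0042,0]]'; python3 - <<'E'
from h import *
np.set_printoptions(precision=1,suppress=True)
s=read_state();p=L(s["eef_pos"]);print(p,s["finger_gap"],np.arctan2(p[0],p[2]+9.6-50))
for a in (-.3,-.35,-.4,-.42):
    print(round(a,2),shift(W(160*np.sin(a),175,50+160*np.cos(a)-9.6))[0])
E
```

```text
clock: 18.92
eef_pos: [464.9, -66.1, 195.6]
eef_rot: [3.136, 0.008, 1.746]
wrist_force: [4.7, 3.0, 3.1]
finger_gap: 15.4
[-39.1 174.5 195.6] 15.388774099225328 -0.2468720779247602
-0.3 [ 0.5 -8.2  2.3]
-0.35 [  0.5 -15.8   4.8]
-0.4 [  0.5 -23.2   7.7]
-0.42 [  0.5 -26.2   8.9]
```

```bash
python3 -m handwheel '[[0,-0.006,0.0015,0],[0,-0.012,0.0035,0],[0,-0.018,0.0055,0],[0,-0.023,0.0075,0],[0,-0.025,0.0082,0]]';python3 -m handwheel '[[0,-0.001,0,0],[0,-0.001,0,0],[0,-0.001,0,0]]'; python3 - <<'E'
from h import *
np.set_printoptions(precision=1,suppress=True)
s=read_state();p=L(s["eef_pos"]);print(p,s["finger_gap"],s["wrist_force"],np.arctan2(p[0],p[2]+9.6-50))
c,im=grab("scene","s8");c2,t=grab("top","t8")
cv2.imwrite("pics/c8.png",np.hstack([crop(im,170,170,133,3,130),crop(t,350,190,100,4,98)[:390]]))
print(proj(c2,W(0,-8,120)),proj(c2,W(0,0,120)),proj(c,W(0,-8,120)),proj(c,W(0,0,120)))
E
```

```text
clock: 19.55
eef_pos: [440.5, -70.5, 187.5]
eef_rot: [3.134, 0.008, 1.746]
wrist_force: [11.7, 4.1, 4.1]
finger_gap: 15.4
clock: 19.92
eef_pos: [440.3, -70.5, 187.6]
eef_rot: [3.132, 0.008, 1.746]
wrist_force: [13.7, 3.8, -1.6]
finger_gap: 15.5
[-64.1 174.5 187.6] 15.451545841707306 [13.7  3.8 -1.6] -0.41087537997961393
[415.6 227. ] [412.8 227.5] [206.  222.8] [209.4 222.7]
```

View pics/c8.png

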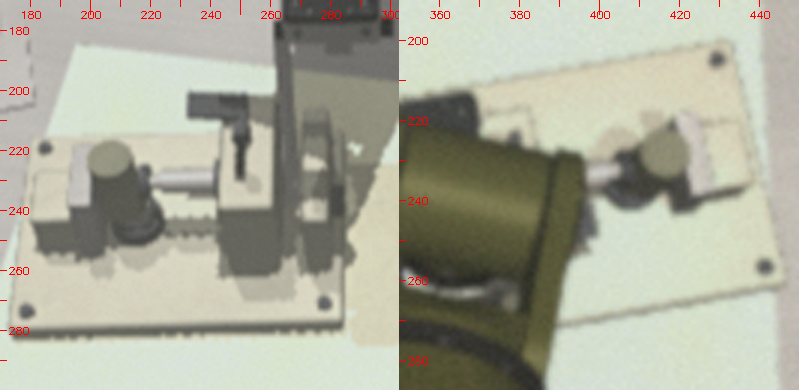

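The core is against the anvil, its top at scene (206.5,223) against a predicted (206,222.8), with the nose touching it and the tab still over. The lever is at its stop: about 0.81 rad, and the pull jumped from 5 to 14 N. I'll settle briefly and hand in.

```bash
python3 -m handwheel '[[0,0,0,0],[0,0,0,0],[0,0,0,0],[0,0,0,0]]'; python3 - <<'E'
from cell import manip
from h import *
s=read_state();p=L(s["eef_pos"]);print(p,s["wrist_force"],np.arctan2(p[0],p[2]+9.6-50)); print(manip.sign_off())
E
```

```text
clock: 20.52
eef_pos: [440.7, -70.5, 187.7]
eef_rot: [3.13, 0.008, 1.746]
wrist_force: [9.1, 2.4, 1.3]
finger_gap: 15.8
[-63.69367685 174.48975758 187.66686686] [9.14165458 2.4225418  1.33098741] -0.4082103553608591
the job is handed in; nothing more can be done
None
```

The job is handed in at about 20.5 s. The tall core stands on the pedestal, the catch is over, and the arm is still pinching the lever bar at its front stop. No verdict was reported.

**What I did**
- I picked the core from the tray, set it on the pedestal (contact felt at the expected height) and released it.
- I flipped the catch with closed fingers until it met its stop at about 14 N.
- I then pinched the grip bar and drew the lever along its arc to the stop.

**Last checks**
- **Lever:** the estimated angle is 0.81 rad from the tool position, which agrees with the 0.8 rad stop. The wrist pull was still about 9 N; it had dropped from 14 N when I let the arm settle.
- **Core:** the last pictures show it upright against the anvil, within about 1 px of where it should be, and touched by the nose.
- **Catch:** the tab is still laid over.

**Disagreements and gaps**
- The overhead and scene cameras differed from the wrist camera by 2–5 mm, so I used the wrist camera's values.
- Its height for the pedestal came out at 44.6 mm against 50 mm. I kept the stated 50 mm, and the contact on placing confirmed it.
- The nose force was only judged from pictures and spring travel, not measured directly.
- I did not re-check the other bench objects at the end; no contact with them was seen or felt.

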